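# Slide the eared insert home in the kitchen slicer

## Robot

A 6-joint arm with a two-finger parallel gripper is mounted at the origin on the work surface. World frame = base frame: x ahead of the robot, y to its left, z up, the work surface at z = 0. Lengths are in mm, angles in degrees, forces in N, time in s.
With the tool pointing down it reaches from about 300 to 850 mm from the base axis. Payload 4.2 kg.
Tool frame: the origin (TCP) lies on the centre line of the jaws, within the pads' length; the fingertips stand 11 mm ahead of it and the grasp point (between the pads) lies 8 mm behind it; z points along the fingers, y is the line along which they close (so a half turn about z gives the same grasp; the last joint's range is limited). The gripper opens to 91 mm and grips with 3 to 60 N. Pads are 32 mm wide; open, the fingers measure 118 mm over their backs; the gripper's body (76 mm by 178 mm) begins 60 mm behind the grasp point.
Start: joints at [72.422, 18.312, 89.639, -0, 72.044, -1.146], TCP at [162.66, 551.529, 224.976] pointing down, gripper open.
Joint ranges: [-177.97, 177.97], [-48.28, 115.42], [12.27, 149.76], [-77.06, 257.06], [2.81, 150.46], [-146.56, 146.56]. Speed limits (degrees/s): [147.25, 147.25, 180, 180, 180, 180].

## Interface

Orientations are given as [roll, pitch, yaw] about the fixed x, y, z axes, in that order (R = Rz(yaw) Ry(pitch) Rx(roll)).
In Python, from workcell import env, grab_frame, camera_model, models gives the robot as it stands.
- The arm moves only by the shell command python3 -m crank 'ROWS' [FORCE]. ROWS is text: rows parted by semicolons, each of 7 numbers parted by spaces: the closure, from -1 (fully open) to 1 (shut), so that 0 is half open, then the shift along the tool's x, y, z in mm, then the turn, a rotation vector about the tool's x, y, z in degrees. A call has 1 to 10 rows; each row shifts and turns the commanded pose from where the row before left it, along the tool's axes as they then stand; what a row does not reach is not made up. A row lasts 1/8 s, in which the tool goes at most 62.5 mm and 10.7 degrees, less where a joint would pass 70% of its speed; a pose out of reach is approached as far as the arm can. A call is refused whole if a number of a shift passes 62.5 or a number of a turn 10.7, either way. A call with a gripper value outside its range is refused whole. The fingers move at their own pace and stop on an object; FORCE is the grip in N (left out, the last holds). Time passes only in rows, so rows that do not move let the fingers close. It gives the time, the measured TCP pose, the force, the opening and the grip force at its end, in the units of the state.
- env.state(): the state, without advancing time (a new reading comes with each control period).
- grab_frame(name): name is "scene" or "top" or "wrist"; returns the picture (420x560x3 uint8, blue, green, red); there is no depth.
- camera_model(name): a dict with "K" (3x3 intrinsics, pixels), "R" (3x3) and "t" (3): a world point X has camera coordinates R X + t; the wrist camera has in their place "mount" (4x4, takes a point from camera to tool coordinates, whose origin is the TCP and whose axes are the flange's). Camera axes: x right, y down, z forward; pixel columns grow to the right and rows downward; lengths in mm; the calibration is good to about 2 mm. A picture is of the moment at which its call begins: read the wrist's pose just before it. camera_model takes no time and is no camera call.
- env.job_done(): hands the job in; it is judged then, once.
Trained networks look in the newest picture that a camera, given by its name, has taken for a name from the list of things; names that differ only in an ending like _2 or _b are one class to them, and where a whole thing is asked for, a point or a joint stands for the part that bears it (a point fixed in the world has none). Each returns a list of dicts, best first, with "p" (0 to 1); they miss things now and then, are a little off and sometimes report something else, mostly with a low value. They report only what shows in the picture. A call takes as long as a camera call. They do not tell look-alikes from the thing itself.
- models.search_frame(name, camera): "point" ([x, y, z] in mm, in world coordinates, good to about 4 mm: the middle of the surface that is visible of it).
The state is a dict: "time_s": time; "qpos": joint angles; "qvel": joint speeds; "effort": joint torques, N m; "ee_pos": TCP position; "ee_rot": TCP orientation; "force": force on the tool from outside, world axes, zero at the start; "torque": the same for the moment, N m; "gripper_width": finger opening in mm; "gripper_force": force on a finger pad.
Only numpy, scipy, OpenCV 4.12 (cv2) and the standard library are available. Lean on these libraries where they do the work, as an engineer would, in place of code of your own. Each camera call takes 0.05 s, during which the arm holds its last target. There are 200 camera calls.

## Task

Fit the insert that has ears into the slicer on the counter: lay it on the slicer's open end, slide its ears along the side slots and under the two spring clips until it butts against the steel bed, lies flat and both clips have dropped into the notches of its ears; then let go of it. Feel for the end rather than forcing it: push gently throughout, and leave the spare insert and everything else on the counter undisturbed.

Things in the scene. Friction and masses are not known exactly. Their poses are not given: they have to be found in the camera images.
- insert_grip (a point): Centre of the finger tab of the insert that has ears, half-way up the tab, 23 mm above the insert's underside. The tab stands in the middle of the plate: 12 mm thick (its x), 40 mm wide (its y), rising 36 mm above the plate (top 41 mm above the underside). Turned half round the insert is the same.
- insert: Loose grey plastic plate with ears, 60 (x) by 72 (y) by 5 mm, 80 to 170 g; origin: middle of its underside. Ears stick out 12 mm from the middle of its +y and -y sides, 48 mm long, 5 mm thick, 96 mm over both; each has a notch in the middle of its top, 9 mm long, 3 mm deep. Lies flat in one of two places on the counter's right half, the spare in the other.
- spare_grip (a point): Finger tab centre of the spare insert: like the other one but WITHOUT ears (72 mm wide). Leave it where it is.
- slicer: White frame, 240 (x) by 124 (y) mm, fixed; origin: middle of its underside; x: slide-in direction, z up. Level slot floor 20 mm above the counter, from the open end (x -120 mm) to the edge of a ribbed steel bed, a rigid stop 5 mm higher. Bed and clips are one unit, set anywhere up to 10 mm either way along x of its middle setting (bed edge at x +20 mm); not measured.
- seat (a point): Where the insert's tab centre is when home WITH THE BED AT ITS MIDDLE SETTING (true home: up to 10 mm either way along x); 43 mm above the counter, slicer's axes. Side walls 98 mm apart (1 mm play each side of the ears) from 25 mm before to 30 mm beyond it, steel lips over the ears, undersides 7.8, tops 12 mm above the floor, 88 mm between. Before them, 40 mm of guide walls flare to 119 mm.
- set_down (a point): Where the tab centre is with the insert lying flat on the open slot floor ahead of the lips, set down from above: 70 mm before seat along its -x, same height and axes. From here it is slid 60 to 80 mm home. Pressing the insert on the slicer with over 40 N (all contacts together) counts as forcing; at the bed the push rises steeply.
- clip_left (a joint): Lift in m of the slicer's +y spring clip, a bent leaf 6 mm wide, 40 mm off the centre line, ramp to the open end. 0 at rest (3 mm above the floor); 0.002 when on an ear (from 22 mm before home), bearing with about 4 N; both together resist sliding with 3 to 9 N. It drops to 0 in the ear's notch 2 to 3 mm before the bed is touched.
- clip_right (a joint): The same for the clip on the -y side.
- bowl: White bowl, 120 mm across, 50 mm high, at the left of the slicer; origin under its middle. A bystander, to be left alone.
- mug: Blue mug, 80 mm across, 85 mm high, far right; origin under its middle. A bystander, to be left alone.
- spice: Glass spice jar, 44 mm across, 90 mm high, right; origin under its middle. A bystander, to be left alone.
- spatula: Wooden spatula, 260 mm long, lying at the right; origin under its middle. A bystander, to be left alone.
- spoon: Steel spoon, 180 mm long, lying crosswise near the robot; origin under its middle. A bystander, to be left alone.
- chopsticks: Wooden chopstick, 230 mm long, lying crosswise near the robot; origin under its middle. A bystander, to be left alone.
- sauce: Small sauce bottle, 52 mm across, 120 mm high, far side; origin under its middle. A bystander, to be left alone.
Not all that is in view belongs to the job. What is shaped like the insert but yellow is not meant.

How it is judged:
By the outcome, as a careful person would: the job done as asked, in the order asked, and still so for the second after the job is handed in, with the robot touching nothing.
It also fails if it takes over 64 s, if anything falls off the work surface, if the arm or the gripper's body presses on something with over 40 N, if the wrist force passes 120 N, or if a joint passes its speed limit or range.

## Working session

There is one attempt and no reset: what is moved stays moved. The work goes in short steps, Python scripts to look and compute and a shell command to move; the robot and the scene stay as the last step left them, time stands still between calls to the robot, and variables do not carry over. Pictures are saved under pics/ and viewed, at most 10 in all, crops included, and the job is handed in when it is done.

```bash
mkdir -p pics; ls
python3 - <<'E'
from workcell import env, grab_frame, camera_model, models
import cv2
s=env.state();print(s['time_s'],s['ee_pos'],s['ee_rot'],s['force'],s['gripper_width'])
for c in ['top','scene']:
    cv2.imwrite(f'pics/{c}0.png',grab_frame(c))
    for n in ['insert','insert_grip','spare_grip','slicer','seat','set_down','clip_left','clip_right']:
        try: print(c,n,[([round(v) for v in d['point']],round(d['p'],2)) for d in models.search_frame(n,c)][:3])
        except Exception as e: print(c,n,e)
print(camera_model('top'));print(camera_model('wrist'))
E
```

```text
pics
0.0 [162.50507493 551.03047852 224.12742631] [-1.79897492e+02 -2.83159590e-03  1.63565229e+02] [-0.39201341 -0.3730207   0.25486706] 91.0726250424641
top insert [([527, -107, 7], 0.63), ([768, -6, 84], 0.44)]
top insert_grip [([524, -106, 4], 0.96), ([450, -236, 4], 0.79)]
top spare_grip [([614, -229, 12], 0.92), ([586, 125, 21], 0.49)]
top slicer [([588, 123, 19], 0.79)]
top seat [([588, 128, 20], 0.77)]
top set_down [([589, 128, 24], 0.82)]
top clip_left []
top clip_right [([586, 127, 20], 0.23)]
scene insert [([529, -98, 5], 0.76)]
scene insert_grip [([458, -228, 8], 0.67), ([534, -98, 7], 0.6)]
scene spare_grip [([623, -219, 2], 0.57), ([459, -230, 0], 0.56)]
scene slicer [([602, 135, 23], 0.56), ([789, 6, 69], 0.51)]
scene seat [([633, 406, 24], 0.73)]
scene set_down [([604, 129, 23], 0.78), ([463, -231, 2], 0.4), ([352, 220, 13], 0.35)]
scene clip_left []
scene clip_right []
{'K': array([[463.27176225,   0.        , 282.51545675],
       [  0.        , 463.27176225, 214.50414018],
       [  0.        ,   0.        ,   1.        ]]), 'R': array([[-0.01743705, -0.99964102,  0.02034169],
       [-0.99760127,  0.01603116, -0.0673402 ],
       [ 0.06698992, -0.02146711, -0.99752269]]), 't': array([   6.19489207,  585.40561059, 1376.72494436])}
{'K': array([[314.76054587,   0.        , 282.47451079],
       [  0.        , 314.76054587, 204.69641254],
       [  0.        ,   0.        ,   1.        ]]), 'mount': array([[ 9.41555656e-04, -9.70149698e-01, -2.42505002e-01,
         6.85895766e+01],
       [ 9.99999000e-01,  6.57588706e-04,  1.25191327e-03,
         1.19044387e+00],
       [-1.05507473e-03, -2.42505938e-01,  9.70149348e-01,
        -1.59555415e+02],
       [ 0.00000000e+00,  0.00000000e+00,  0.00000000e+00,
         1.00000000e+00]])}
```

View pics/top0.png

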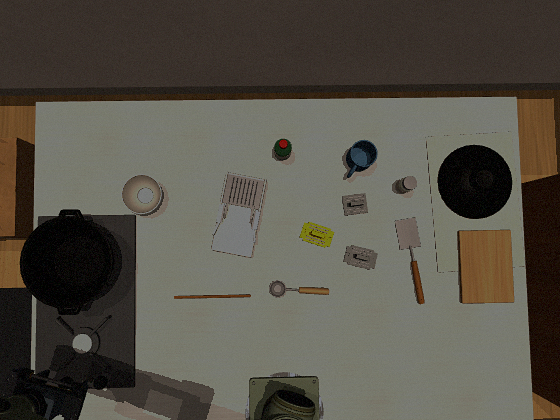

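View pics/scene0.png

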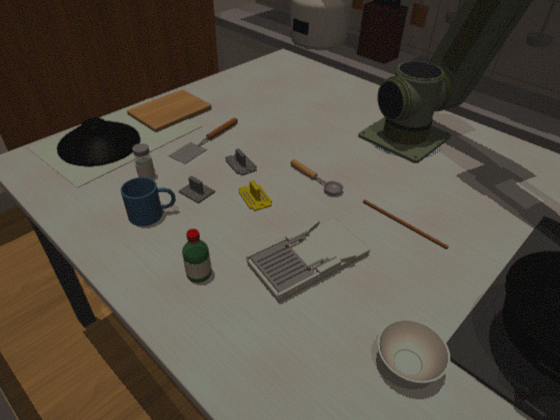

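Candidates in the top view are yellow (317,234), which is excluded, grey (361,257), which seems to have ears, and grey (355,204), which looks plain. I'll check with a close crop of both greys and the slicer.

Run:
```python
import cv2,numpy as np
g=cv2.imread('pics/top0.png')
f=lambda x,y,w,h,k:cv2.convertScaleAbs(cv2.resize(g[y:y+h,x:x+w],None,fx=k,fy=k,interpolation=cv2.INTER_CUBIC),alpha=1.6)
a=f(205,165,70,100,6)           # slicer 420x600
b=f(333,185,54,43,7);c=f(333,237,54,43,7)
r=np.zeros((600,378,3),np.uint8);r[:301]=b;r[299:600]=c
cv2.imwrite('pics/crop1.png',np.hstack([a,r]))
```

```text
(no output)
```

View pics/crop1.png

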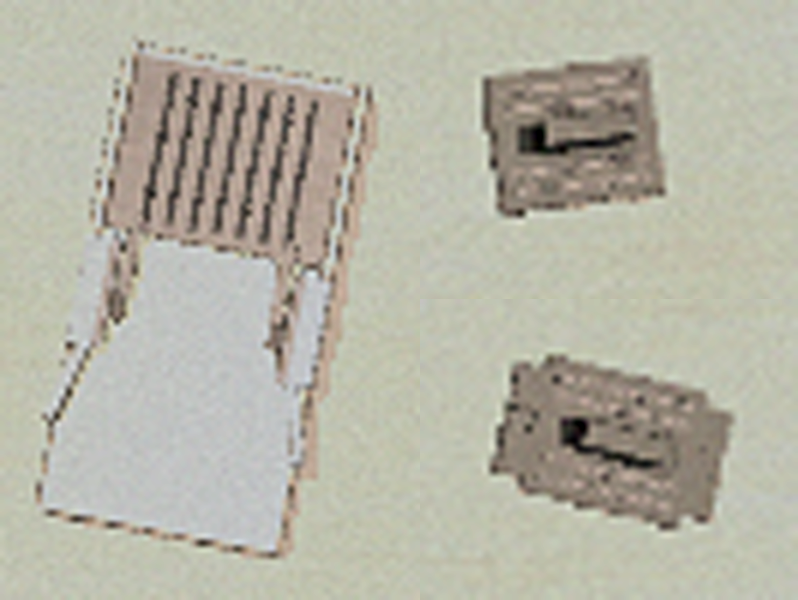

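Lower grey (361,257) in the top view shows steps at its sides, so it's the one with ears. The upper grey (355,204) is a plain rectangle, the spare. The slicer yaw is about -11° and the insert yaw about -17°. I'll turn, then fly over the insert.

```bash
python3 -m crank '-1 0 0 0 0 0 10.1;-1 0 0 0 0 0 10.1;-1 0 0 0 0 0 10.1;-1 0 0 0 0 0 10.1;-1 0 0 0 0 0 10.1;-1 0 0 0 0 0 10.1;-1 0 0 0 0 0 10.1;-1 0 0 0 0 0 10.1;-1 0 0 0 0 0 10.2' ; python3 -m crank '-1 -33 25.5 0 0 0 0;-1 -33 25.5 0 0 0 0;-1 -33 25.5 0 0 0 0;-1 -33 25.5 0 0 0 0;-1 -33 25.5 0 0 0 0;-1 -33 25.5 0 0 0 0;-1 -33 25.5 0 0 0 0;-1 -33 25.5 0 0 0 0;-1 -33 25.5 0 0 0 0;-1 -33 25.5 0 0 0 0'; python3 -m crank '-1 -33 25.5 0 0 0 0;-1 -33 25.5 0 0 0 0;-1 -33 25.5 0 0 0 0;-1 -33 25.5 0 0 0 0;-1 -33 25.5 0 0 0 0;-1 -33 25.5 0 0 0 0;-1 -33 25.5 0 0 0 0;-1 -33 25.5 0 0 0 0;-1 -33 25.5 0 0 0 0;-1 -33 25.5 0 0 0 0'
cat > h.py <<'E'
from workcell import env, grab_frame, camera_model, models
import numpy as np,cv2
from scipy.spatial.transform import Rotation as Ro
def wcam(s):
    m=camera_model('wrist');T=np.eye(4);T[:3,:3]=Ro.from_euler('xyz',s['ee_rot'],degrees=True).as_matrix();T[:3,3]=s['ee_pos']
    return m['K'],T@m['mount']
def pix2w(s,uv,z):
    K,T=wcam(s);d=T[:3,:3]@np.linalg.inv(K)@np.array([uv[0],uv[1],1.]);return T[:3,3]+d*(z-T[2,3])/d[2]
def w2pix(s,X):
    K,T=wcam(s);c=K@(T[:3,:3].T@(np.array(X,float)-T[:3,3]));return c[:2]/c[2]
def totool(s,v):
    return Ro.from_euler('xyz',s['ee_rot'],degrees=True).as_matrix().T@np.array(v,float)
def plate(s,seed_z=5):pass
E
python3 - <<'E'
from h import *
s=env.state();print(s['ee_pos'],s['ee_rot']);g=grab_frame('wrist')
import json;json.dump({k:np.array(s[k]).tolist() for k in('ee_pos','ee_rot')},open('s1.json','w'))
cv2.imwrite('pics/w1.png',cv2.convertScaleAbs(g,alpha=1.4))
for n in ['insert_grip','spare_grip']:print(n,[(np.round(d['point']),round(d['p'],2)) for d in models.search_frame(n,'wrist')])
E
```

```text
time_s: 2.02
ee_pos: [162.7, 551.5, 225.0]
ee_rot: [-180.0, -0.0, 72.2]
force: [-0.2, 0.8, 0.1]
gripper_width: 91.1
gripper_force: 0.0
time_s: 3.28
ee_pos: [307.4, 159.1, 225.2]
ee_rot: [179.9, -0.0, 72.6]
force: [0.1, 0.1, -0.6]
gripper_width: 91.5
gripper_force: 0.0
time_s: 4.53
ee_pos: [451.9, -232.4, 225.0]
ee_rot: [180.0, -0.0, 72.5]
force: [0.6, -0.2, 0.1]
gripper_width: 91.3
gripper_force: 0.0
[ 451.86558672 -232.36130526  225.02538915] [ 1.79977525e+02 -1.14704564e-02  7.25474697e+01]
insert_grip [(array([ 458., -234.,    4.]), 0.92), (array([ 525., -108.,    5.]), 0.77)]
spare_grip [(array([ 606., -224.,    2.]), 0.69)]
```

View pics/w1.png

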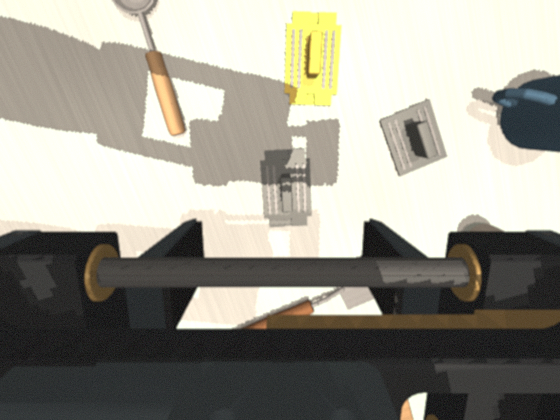

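The insert with ears is at about (287,188), between the fingers and slightly ahead of them, nearly aligned. I'll overlay a model fit on a zoomed crop.

Run:
```python
from h import *
import json
s=json.load(open('s1.json'));g=cv2.imread('pics/w1.png')
P0=pix2w(s,(287,188),5);print(P0)
k=6;x0,y0,w,h=230,140,110,95
c=cv2.resize(g[y0:y0+h,x0:x0+w],None,fx=k,fy=k,interpolation=cv2.INTER_CUBIC);c=cv2.convertScaleAbs(c,alpha=1.5)
def draw(x,y,yaw,col):
    R=Ro.from_euler('z',yaw,degrees=True).as_matrix()
    def poly(pts,z):
        q=[((w2pix(s,np.array([x,y,0])+R@np.array([a,b,z]))-[x0,y0]+.5)*k).astype(int) for a,b in pts]
        cv2.polylines(c,[np.array(q)],True,col,1)
    poly([(-30,-36),(-24,-36),(-24,-48),(24,-48),(24,-36),(30,-36),(30,36),(24,36),(24,48),(-24,48),(-24,36),(-30,36)],5)
    poly([(-6,-20),(6,-20),(6,20),(-6,20)],41)
draw(P0[0],P0[1],-17.5,(0,0,255))
cv2.imwrite('pics/w1c.png',c)
```

```text
[ 455.52685601 -237.79043967    5.        ]
```

View pics/w1c.png

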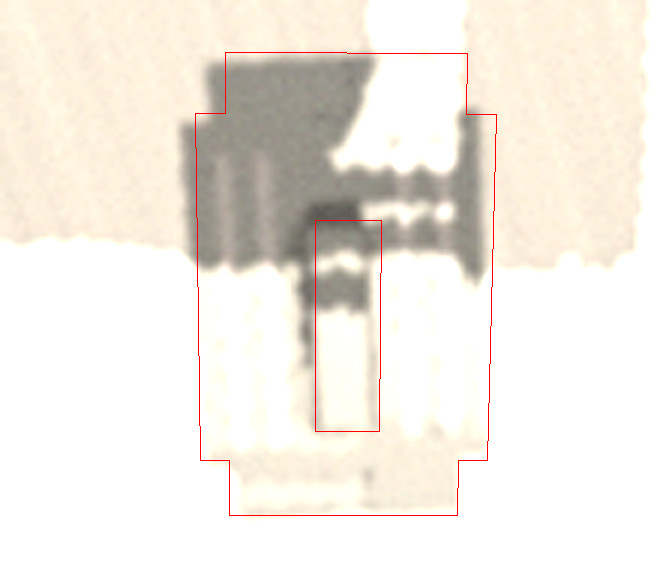

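The plate lies about 2 mm left of the overlay and is turned roughly +2.5° from it, so its yaw is about -15° and its centre about (453,-238). I'll correct and descend so the fingertips are 10 mm up, clear of the plate.

```bash
python3 -m crank '-1 -5 3 20 0 0 -2.5;-1 0 0 30 0 0 0;-1 0 0 30 0 0 0;-1 0 0 30 0 0 0;-1 0 0 30 0 0 0;-1 0 0 30 0 0 0;-1 0 0 20 0 0 0;-1 0 0 10 0 0 0;-1 0 0 4 0 0 0;-1 0 0 0 0 0 0'
python3 - <<'E'
from h import *
s=env.state();g=grab_frame('wrist');cv2.imwrite('pics/w2.png',cv2.convertScaleAbs(g,alpha=1.2))
E
```

```text
time_s: 5.92
ee_pos: [453.2, -236.5, 21.4]
ee_rot: [180.0, 0.0, 75.1]
force: [-1.1, 0.8, 0.7]
gripper_width: 91.1
gripper_force: 0.0
```

View pics/w2.png

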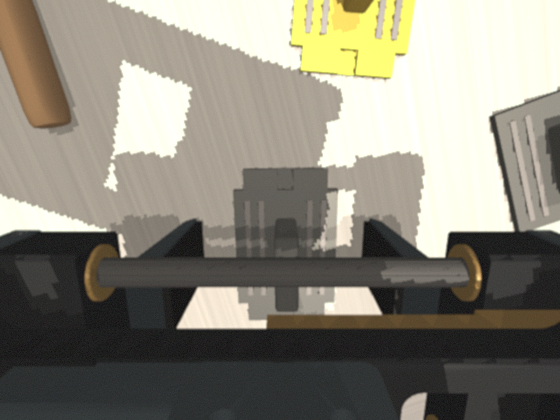

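The tab at (287,265) is centred between the fingers and the plate is upright in view. I'll close, lift, and work out the tab's offset in the hand.

```bash
python3 -m crank '0.5 0 0 0 0 0 0;1 0 0 0 0 0 0;1 0 0 0 0 0 0;1 0 0 0 0 0 0;1 0 0 0 0 0 0;1 0 0 0 0 0 0;1 0 0 0 0 0 0;1 0 0 0 0 0 0' 30
python3 - <<'E'
from h import *
s=env.state();print(s['gripper_width'],s['gripper_force'],s['ee_pos'],s['ee_rot'])
# tab top ends from w2 picture, in tool coords (tool at same pose)
for uv,z in [((287,218),41),((287,311),41),((287,168),5),((250,190),5),((326,168),5),((243,168),5)]:
    print(uv,totool(s,pix2w(s,uv,z)-s['ee_pos']).round(1))
E
```

```text
time_s: 6.98
ee_pos: [453.0, -236.6, 20.9]
ee_rot: [180.0, -0.0, 75.1]
force: [0.2, -1.1, -0.1]
gripper_width: 14.2
gripper_force: 0.1
14.203202639012675 0.0927820592187345 [ 452.96287665 -236.61459481   20.92576013] [ 1.79991979e+02 -4.43586257e-03  7.50682252e+01]
(287, 218) [ 28.1   1.5 -20.1]
(287, 311) [-20.2   1.7 -20.1]
(287, 168) [46.6  1.9 15.9]
(250, 190) [ 34.  -19.   15.9]
(326, 168) [46.6 23.7 15.9]
(243, 168) [ 46.5 -22.7  15.9]
```

```bash
python3 -m crank '1 0 0 0 0 0 0;1 0 0 0 0 0 0;1 0 0 0 0 0 0;1 0 0 -2 0 0 0;1 0 0 -10 0 0 0;1 0 0 -30 0 0 0;1 0 0 -30 0 0 0;1 0 0 -30 0 0 0;1 0 0 -27 0 0 0' 30; python3 -m crank '1 15 0 0 0 0 0;1 30 1 0 0 0 0;1 35 1 0 0 0 0;1 35 1 0 0 0 0;1 35 2 0 0 0 0;1 35 2 0 0 0 0;1 35 2 0 0 0 -2;1 35 2 0 0 0 -2;1 25 2 0 0 0 0;1 10 0 0 0 0 0'; python3 -m crank '1 0 0 0 0 0 0;1 0 0 0 0 0 0';  python3 - <<'E'
from h import *
import json
s=env.state();g=grab_frame('wrist');print(s['gripper_width'],s['gripper_force'])
json.dump({k:np.array(s[k]).tolist() for k in('ee_pos','ee_rot')},open('s3.json','w'))
cv2.imwrite('pics/w3.png',cv2.convertScaleAbs(g,alpha=1.1))
E
```

```text
time_s: 8.1
ee_pos: [452.9, -236.6, 151.8]
ee_rot: [179.9, 0.0, 75.1]
force: [1.3, 0.1, -1.3]
gripper_width: 12.2
gripper_force: 30.0
time_s: 9.35
ee_pos: [535.9, 43.1, 148.8]
ee_rot: [-179.9, 0.0, 79.2]
force: [0.1, 0.3, -0.9]
gripper_width: 12.0
gripper_force: 30.0
time_s: 9.6
ee_pos: [536.1, 40.6, 149.7]
ee_rot: [-180.0, 0.0, 79.0]
force: [0.3, 0.4, -0.7]
gripper_width: 11.7
gripper_force: 30.0
11.738628232851465 29.999767541885376
```

View pics/w3.png

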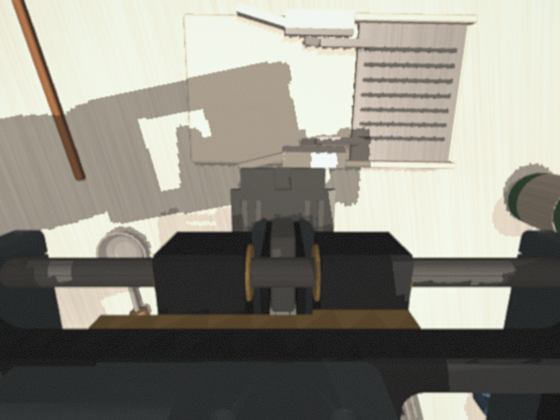

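The slicer shows at (185–475, 12–168), with its open end at the left, corners at about (187,14) and (192,162), and the bed edge at u≈355. I'll fit its pose from the corners and check with an overlay.

```bash
cat > ov.py <<'E'
from h import *
import json,sys
x,y,yaw=map(float,sys.argv[1:4])
s=json.load(open('s3.json'));g=cv2.imread('pics/w3.png')
A=pix2w(s,(187,14),20);B=pix2w(s,(192,162),20);e=A-B;print(A,B,np.hypot(*e[:2]),np.degrees(np.arctan2(-e[0],e[1])))
C=pix2w(s,(357,22),25);D=pix2w(s,(352,160),25);e=C-D;print(C,D,np.hypot(*e[:2]),np.degrees(np.arctan2(-e[0],e[1])))
k=2.6;x0,y0,w,h=176,2,305,228
c=cv2.resize(g[y0:y0+h,x0:x0+w],None,fx=k,fy=k,interpolation=cv2.INTER_CUBIC)
R=Ro.from_euler('z',yaw,degrees=True).as_matrix()
def poly(pts,z,col,cl=False):
    q=[((w2pix(s,np.array([x,y,0])+R@np.array([a,b,z]))-[x0,y0]+.5)*k).astype(int) for a,b in pts]
    cv2.polylines(c,[np.array(q)],cl,col,1)
poly([(-120,-62),(120,-62),(120,62),(-120,62)],20,(0,0,255),1)
poly([(20,-60),(20,60)],25,(255,0,0))
for t in(-1,1):
    poly([(20,t*44),(-35,t*44)],32,(0,160,0));poly([(20,t*49),(-35,t*49),(-75,t*59.5)],20,(255,0,255));poly([(20,t*49),(-35,t*49),(-75,t*59.5)],32,(255,160,0))
cv2.imwrite(sys.argv[4],c)
E
python3 ov.py 588 124 -11 pics/o1.png
```

```text
[488.57447995 211.5997124   20.        ] [461.36610499  93.22774309  20.        ] 121.45871227798015 -12.944867325296242
[623.80048423 178.0167587   25.        ] [604.5191938   68.01416731  25.        ] 111.67962335996747 -9.94182916932126
```

```bash
python3 ov.py 592 128 -11.7 pics/o2.png >/dev/null
```

```text
(no output)
```

View pics/o2.png

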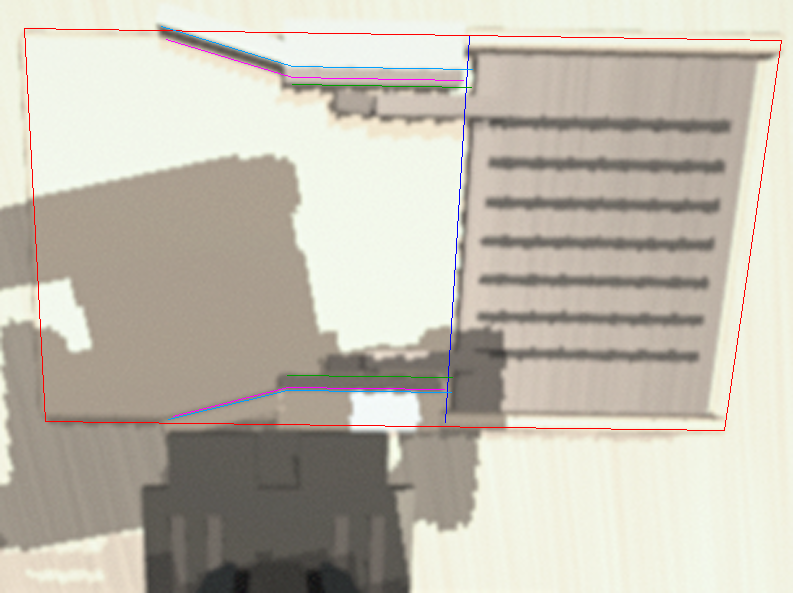

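The overlay matches: slicer pose (592,128), yaw -11.7°. The held insert's ear edge is level in view at (240–325,168). Next I'll move above set_down and lower to about 5 mm over the floor.

```bash
python3 -m crank '1 15 -7 0 0 0 0.7;1 25 -11 0 0 0 0;1 30 -13 0 0 0 0;1 20 -9 0 0 0 0;1 8.3 -3.1 0 0 0 0;1 0 0 25 0 0 0;1 0 0 30 0 0 0;1 0 0 25 0 0 0;1 0 0 15 0 0 0;1 0 0 7 0 0 0';python3 -m crank '1 0 0 0 0 0 0;1 0 0 0 0 0 0';  python3 - <<'E'
from h import *
import json
s=env.state();g=grab_frame('wrist');print(s['ee_pos'],s['ee_rot'])
json.dump({k:np.array(s[k]).tolist() for k in('ee_pos','ee_rot')},open('s4.json','w'))
cv2.imwrite('pics/w4.png',cv2.convertScaleAbs(g,alpha=1.2))
E
```

```text
time_s: 10.9
ee_pos: [514.1, 145.7, 47.4]
ee_rot: [-180.0, 0.0, 78.3]
force: [0.2, -0.3, -1.0]
gripper_width: 12.2
gripper_force: 30.0
time_s: 11.15
ee_pos: [514.8, 146.3, 48.8]
ee_rot: [179.9, -0.0, 78.4]
force: [-0.4, 0.6, -1.5]
gripper_width: 12.1
gripper_force: 30.0
[514.7725812  146.33448345  48.76755387] [ 1.79905199e+02 -4.90154126e-02  7.83659834e+01]
```

View pics/w4.png

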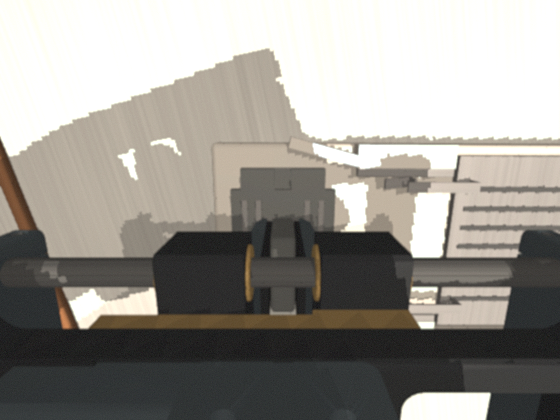

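The insert hovers over the open floor, with its ear at (282,170) and the +y lip edge at v≈177 ahead of it. I'll lower until I feel the floor.

```bash
python3 -m crank '1 0 0 3 0 0 0;1 0 0 2 0 0 0;1 0 0 0 0 0 0'; python3 -m crank '1 0 0 1 0 0 0;1 0 0 0 0 0 0' | grep -E 'pos|force:';python3 -m crank '1 0 0 0.7 0 0 0;1 0 0 0 0 0 0'| grep -E 'pos|force:'
```

```text
time_s: 11.58
ee_pos: [513.9, 146.2, 42.8]
ee_rot: [-180.0, 0.0, 78.4]
force: [-0.1, 0.0, -0.9]
gripper_width: 12.0
gripper_force: 30.0
ee_pos: [514.0, 146.2, 41.9]
force: [0.0, 0.5, -2.7]
gripper_force: 30.0
ee_pos: [514.0, 146.2, 41.2]
force: [0.9, -0.3, -1.3]
gripper_force: 30.0
```

```bash
for i in 1; do python3 -m crank '1 0 0 0.5 0 0 0;1 0 0 0 0 0 0' | grep -E 'pos|force:';python3 -m crank '1 0 0 0.5 0 0 0;1 0 0 0 0 0 0'| grep -E 'pos|force:'; done
```

```text
ee_pos: [514.2, 146.2, 40.9]
force: [-0.7, -0.2, 0.4]
gripper_force: 30.0
ee_pos: [514.1, 146.3, 40.9]
force: [-1.1, -1.5, 6.0]
gripper_force: 30.0
```

Floor found. I'll ease off and slide along +tool y.

```bash
python3 -m crank '1 0 0 -0.4 0 0 0;1 0 3 0 0 0 0;1 0 3 0 0 0 0;1 0 3 0 0 0 0;1 0 3 0 0 0 0' | grep -E 'pos|force:|rot';python3 -m crank '1 0 2 0 0 0 0;1 0 2 0 0 0 0;1 0 2 0 0 0 0;1 0 1 0 0 0 0;1 0 1 0 0 0 0'| grep -E 'pos|force:|rot';python3 -m crank '1 0 1 0 0 0 0;1 0 1 0 0 0 0;1 0 0 0 0 0 0'| grep -E 'pos|force:|rot'; python3 -c "
from workcell import env
print(env.state()['torque'])"
```

```text
ee_pos: [526.1, 143.9, 40.9]
ee_rot: [180.0, -0.0, 78.4]
force: [-1.9, 1.1, 5.6]
gripper_force: 30.0
ee_pos: [534.0, 142.2, 40.9]
ee_rot: [180.0, -0.0, 78.4]
force: [-2.0, 0.3, 5.8]
gripper_force: 30.0
ee_pos: [536.0, 141.8, 40.9]
ee_rot: [180.0, -0.0, 78.4]
force: [-0.8, 0.4, 5.6]
gripper_force: 30.0
[-0.07900627  0.34667228  0.01695897]
```

```bash
python3 -m crank '1 0 0 -0.3 0 0 0;1 0 1 0 0 0 0;1 0 1 0 0 0 0;1 0 2 0 0 0 0;1 0 2 0 0 0 0;1 0 0 0 0 0 0' | grep -E 'pos|force:|rot';python3 -m crank '1 0 2 0 0 0 0;1 0 2 0 0 0 0;1 0 2 0 0 0 0;1 0 2 0 0 0 0;1 0 0 0 0 0 0'| grep -E 'pos|force:|rot'; python3 -c "
from workcell import env
print(env.state()['torque'])"
```

```text
ee_pos: [541.9, 140.5, 40.9]
ee_rot: [180.0, -0.0, 78.4]
force: [0.2, -1.4, 3.4]
gripper_force: 30.0
ee_pos: [549.8, 138.9, 40.9]
ee_rot: [180.0, -0.0, 78.4]
force: [0.3, 0.3, 2.4]
gripper_force: 30.0
[-0.1881059   0.08942794 -0.00040635]
```

```bash
python3 -m crank '1 0 2 0 0 0 0;1 0 2 0 0 0 0;1 0 0 0 0 0 0' | grep -E 'pos|force:';python3 -m crank '1 0 1.5 0 0 0 0;1 0 1.5 0 0 0 0;1 0 0 0 0 0 0'| grep -E 'pos|force:';python3 -m crank '1 0 1.5 0 0 0 0;1 0 1.5 0 0 0 0;1 0 0 0 0 0 0'| grep -E 'pos|force:';python3 -m crank '1 0 1.5 0 0 0 0;1 0 1.5 0 0 0 0;1 0 0 0 0 0 0'| grep -E 'pos|force:'
```

```text
ee_pos: [553.6, 138.1, 40.9]
force: [0.4, -0.1, 2.2]
gripper_force: 30.0
ee_pos: [556.4, 137.5, 40.9]
force: [-1.3, -1.6, 2.1]
gripper_force: 30.0
ee_pos: [559.4, 136.9, 40.9]
force: [-0.7, 0.7, 2.0]
gripper_force: 30.0
ee_pos: [560.8, 136.5, 41.0]
force: [-4.6, 1.4, 6.1]
gripper_force: 30.0
```

The clips' ramps were met at about 47.5 mm of travel, so home should be near 69–70 mm. Continuing.

```bash
python3 -m crank '1 0 1 0 0 0 0;1 0 1 0 0 0 0;1 0 0 0 0 0 0' | grep -E 'pos|force:';python3 -m crank '1 0 1 0 0 0 0;1 0 1 0 0 0 0;1 0 0 0 0 0 0'| grep -E 'pos|force:';python3 -m crank '1 0 1 0 0 0 0;1 0 1 0 0 0 0;1 0 0 0 0 0 0'| grep -E 'pos|force:|rot'
```

```text
ee_pos: [561.8, 136.2, 41.0]
force: [-6.5, 0.7, 8.0]
gripper_force: 30.0
ee_pos: [563.1, 135.8, 41.1]
force: [-8.6, 2.3, 9.0]
gripper_force: 30.0
ee_pos: [566.1, 135.2, 41.0]
ee_rot: [-179.8, 0.0, 78.4]
force: [-5.5, 0.7, 6.6]
gripper_force: 30.0
```

```bash
python3 -m crank '1 0 1.5 0 0 0 0;1 0 1.5 0 0 0 0;1 0 1.5 0 0 0 0;1 0 0 0 0 0 0' | grep -E 'pos|force:';python3 -m crank '1 0 1.5 0 0 0 0;1 0 1.5 0 0 0 0;1 0 1.5 0 0 0 0;1 0 0 0 0 0 0'| grep -E 'pos|force:';python3 -m crank '1 0 1 0 0 0 0;1 0 1 0 0 0 0;1 0 0 0 0 0 0'| grep -E 'pos|force:|rot';python3 -m crank '1 0 1 0 0 0 0;1 0 0 0 0 0 0'| grep -E 'pos|force:|rot'
```

```text
ee_pos: [570.9, 134.3, 41.0]
force: [-5.1, -0.3, 5.5]
gripper_force: 30.0
ee_pos: [575.3, 133.4, 41.0]
force: [-5.0, 0.2, 6.3]
gripper_force: 30.0
ee_pos: [577.2, 133.0, 41.0]
ee_rot: [-179.8, 0.0, 78.4]
force: [-5.0, 0.9, 5.8]
gripper_force: 30.0
ee_pos: [578.1, 132.8, 41.0]
ee_rot: [-179.8, 0.0, 78.4]
force: [-4.4, 0.9, 6.0]
gripper_force: 30.0
```

```bash
python3 -m crank '1 0 1 0 0 0 0;1 0 1 0 0 0 0;1 0 0 0 0 0 0'| grep -E 'pos|force:';python3 -m crank '1 0 1 0 0 0 0;1 0 0 0 0 0 0'| grep -E 'pos|force:';python3 -m crank '1 0 1 0 0 0 0;1 0 0 0 0 0 0'| grep -E 'pos|force:';python3 -m crank '1 0 1 0 0 0 0;1 0 0 0 0 0 0'| grep -E 'pos|force:'
```

```text
ee_pos: [580.1, 132.4, 41.0]
force: [-5.1, 0.4, 6.7]
gripper_force: 30.0
ee_pos: [581.1, 132.2, 41.0]
force: [-5.3, 0.5, 6.6]
gripper_force: 30.0
ee_pos: [582.1, 132.0, 41.0]
force: [-4.9, 0.6, 6.1]
gripper_force: 30.0
ee_pos: [584.8, 131.7, 40.9]
force: [-1.1, 0.5, 3.2]
gripper_force: 30.0
```

The clips dropped: the drag vanished and the insert jumped forward. Now I'll feel for the bed.

```bash
for i in 1; do python3 -m crank '1 0 0.6 0 0 0 0;1 0 0 0 0 0 0'| grep -E 'pos|force:';python3 -m crank '1 0 0.6 0 0 0 0;1 0 0 0 0 0 0'| grep -E 'pos|force:';python3 -m crank '1 0 0.6 0 0 0 0;1 0 0 0 0 0 0'| grep -E 'pos|force:'; done
```

```text
ee_pos: [585.4, 131.6, 41.0]
force: [-0.8, 1.2, 2.1]
gripper_force: 30.0
ee_pos: [585.7, 131.5, 40.9]
force: [-1.5, -0.1, 3.1]
gripper_force: 30.0
ee_pos: [585.8, 131.5, 41.0]
force: [-3.0, 1.5, 4.0]
gripper_force: 30.0
```

```bash
for i in 1; do python3 -m crank '1 0 0.8 0 0 0 0;1 0 0 0 0 0 0'| grep -E 'pos|force:';python3 -m crank '1 0 0.8 0 0 0 0;1 0 0 0 0 0 0'| grep -E 'pos|force:';python3 -m crank '1 0 0.8 0 0 0 0;1 0 0 0 0 0 0'| grep -E 'pos|force:'; done
```

```text
ee_pos: [585.9, 131.5, 41.0]
force: [-5.0, 2.1, 6.3]
gripper_force: 30.0
ee_pos: [585.9, 131.4, 41.0]
force: [-7.0, 3.0, 8.2]
gripper_force: 30.0
ee_pos: [586.0, 131.4, 41.1]
force: [-9.0, 2.6, 9.1]
gripper_force: 30.0
```

It's rigid at x≈586, the bed. I'll relieve the push, open and rise straight up.

```bash
python3 -m crank '1 0 -1.3 0 0 0 0;1 0 -1.2 0 0 0 0;1 0 0 0 0 0 0'| grep -E 'pos|force:';python3 -m crank '0.2 0 0 0 0 0 0;0 0 0 0 0 0 0;0 0 0 0 0 0 0;0 0 0 0 0 0 0;0 0 0 0 0 0 0'; python3 -m crank '0 0 0 -3 0 0 0;0 0 0 -10 0 0 0;0 0 0 -20 0 0 0;0 0 0 -30 0 0 0;0 0 0 -30 0 0 0;0 -20 0 -15 0 0 0;0 -30 0 0 0 0 0;0 -30 0 0 0 0 0;0 -20 0 0 0 0 0;0 0 0 0 0 0 0'
python3 - <<'E'
from h import *
s=env.state();g=grab_frame('wrist')
c=g[0:240,140:460];cv2.imwrite('pics/w5.png',cv2.convertScaleAbs(cv2.resize(c,None,fx=2.5,fy=2.5,interpolation=cv2.INTER_CUBIC),alpha=1.0))
E
```

```text
ee_pos: [585.8, 131.5, 40.9]
force: [-4.2, 1.2, 4.7]
gripper_force: 30.0
time_s: 23.45
ee_pos: [586.4, 131.3, 40.9]
ee_rot: [180.0, -0.0, 78.4]
force: [0.4, -0.4, 0.2]
gripper_width: 45.4
gripper_force: 0.0
time_s: 24.7
ee_pos: [565.6, 31.9, 148.9]
ee_rot: [-180.0, -0.0, 78.2]
force: [0.3, 0.2, 0.3]
gripper_width: 45.6
gripper_force: 0.0
```

View pics/w5.png

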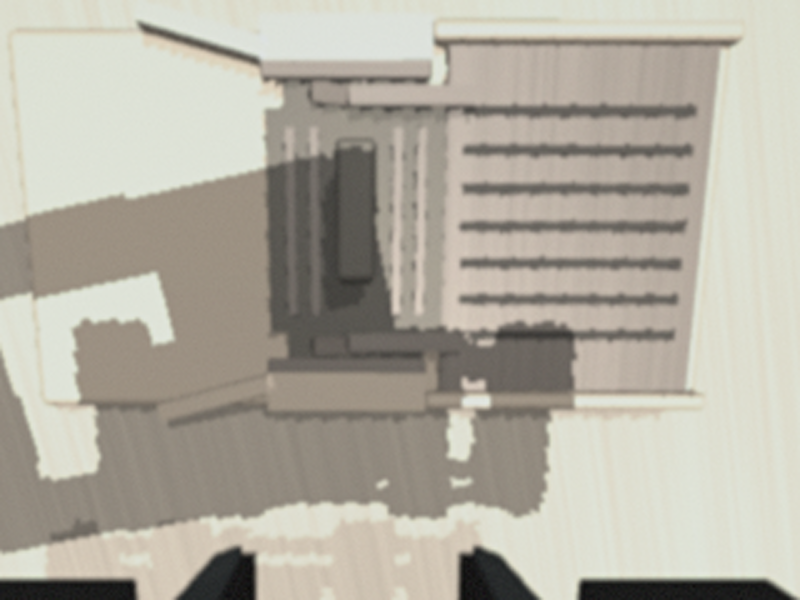

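The picture shows the insert square in its slots, butted against the bed edge (447, 110–330), with both clips lying down on the ears at (330,93) and (330,345). The hand is clear, so I'm handing in.

```bash
python3 -c "
from workcell import env
print(env.job_done())"
```

```text
the job is handed in; nothing more can be done
None
```

The eared insert is home in the slicer: it butts against the steel bed, both clips felt and look seated in its notches, it has been let go, and the job is handed in at about 25 s.

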